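# Set the length stop of the cut-off jig

## Task

On the blue cut-off jig, set the length stop: with your fingertips push the orange-knobbed stop along the long leg of the L-shaped slot to the corner, then push it round into the short leg, all the way home at its end in front of the clamped tube. Only push it: leave it sitting flat on the plate, do not lift or tip it out of its slot, and leave the socket, end cap, screwdriver and spray can alone. Finish clear of everything.

Things in the scene. Friction and masses are not known exactly. Their poses are not given: they have to be found in the camera images.
- jig: fixed blue plate, 240 x 210 mm, 26 mm thick, flat on the bench; origin on the bench, 75 mm from its near (-x) edge, midway in y; z up. A 20 mm wide L-shaped slot: the long leg runs along the jig's +y at x = -25 mm to the corner, the short leg from there along the jig's +x at y = +55 mm. Except at the tube nothing fixed stands over 5 mm above the plate.
- stop: loose round stop, about 0.3 kg: steel flange 60 mm across, 8 mm thick, sliding on the plate; orange knob 36 mm across on it, 8 to 45 mm above the plate, sides upright to 40; 16 mm pin reaching 20 mm down into the slot. Origin on its axis at the flange's underside; z up. Starts 1 to 40 mm along the long leg. Friction only, 1 to 6 N; stays where left. Push low on the knob, above the flange.
- slot_start (a point): where the stop's origin is when the pin touches the closed start of the long leg (on the plate's top, 26 mm above the bench), 120 mm from slot_corner
- slot_corner (a point): where the stop's origin is when the pin is centred on both legs at the corner (plate's top); the pin can go 2 mm farther before it meets the wall
- slot_end (a point): where the stop's origin is when the pin touches the closed end of the short leg, its final place (plate's top), 60 mm from slot_corner along the jig's +x; the knob then stands 7 mm short of the tube's end
- tube_end (a point): centre of the near end of the fixed steel tube, 32 mm diameter, clamped along the jig's +x over the plate, axis 56 mm above the bench, 125 mm long; from 45 mm behind this end its cradle and red clamp bar, 66 mm wide, reach 78 mm above the bench (bolts 86 mm)
- socket: bystander: loose plain steel socket standing on the plate, 26 mm diameter, 45 mm tall, origin at its underside
- cap: bystander: loose black plastic tube end cap standing on the plate, 32 mm diameter, 30 mm tall, origin at its underside
- driver: bystander: loose screwdriver with an orange handle, 210 mm long, lying on the bench
- spray: bystander: loose blue spray can with a white cap, 66 mm diameter, 170 mm tall, standing on the bench, origin at its underside

How it is judged:
By the outcome, as a careful person would: the job done as asked, in the order asked, and still so for the second after the job is handed in, with the robot touching nothing.
It also fails if it takes over 46 s, if anything falls off the work surface, if the arm or the gripper's body presses on something with over 40 N, if the wrist force passes 120 N, or if a joint passes its speed limit or range.

## Robot

A 6-joint arm with a two-finger parallel gripper is mounted at the origin on the work surface. World frame = base frame: x ahead of the robot, y to its left, z up, the work surface at z = 0. Lengths are in m, angles in degrees, forces in N, time in s.
With the tool pointing down it reaches from about 0.425 to 0.95 m from the base axis. Payload 3.5 kg.
Tool frame: the origin (TCP) lies midway between the tips of the shut fingers; the grasp point (between the pads) lies 19 mm behind it (bot.grasp_offset is the distance from the TCP to the grasp point, in m); z points along the fingers, y is the line along which they close (so a half turn about z gives the same grasp; the last joint's range is limited). The gripper opens to 85 mm and grips with 20 to 120 N. Pads are 22 mm wide; open, the fingers measure 114 mm over their backs; the gripper's body (76 mm by 85 mm) begins 54 mm behind the grasp point. The pads swing forward as they close: fully open they stand 13 mm farther back than shut.
Start: joints at [55.29, 16.404, 90.338, -0, 73.258, -8.594], TCP at [0.297, 0.606, 0.231] pointing down, gripper open.
Joint ranges: [-158.93, 158.93], [-51.34, 127.21], [12.03, 142.37], [-87.48, 267.48], [13.55, 161.25], [-162.69, 162.69]. Speed limits (degrees/s): [159.86, 159.86, 180, 180, 180, 180].

## Interface

Orientations are given as [roll, pitch, yaw] about the fixed x, y, z axes, in that order (R = Rz(yaw) Ry(pitch) Rx(roll)).
In Python, from workcell import bot, fingers, ik, sense, cams, order gives the robot as it stands. The module is installed in compiled form; this text tells all that it offers. Calls block until the motion is done:
- bot.reach(position, orientation): joint-space move of the TCP to a pose.
- bot.move_l(position, velocity=0.15, rotation=None): straight line of the TCP; rotation=None keeps the orientation; velocity is the mean speed in m/s.
- bot.goto_joints(angles): joint-space move.
- fingers.move_gripper(opening, effort=None): opening from 0.0 (shut) to 1.0 (fully open); effort is the grip in N (None keeps the last); returns when the fingers have stopped.
- bot.hold(seconds).
- ik(position, orientation): joint angles nearest the present ones, or None.
- sense(): the state.
- cams.capture(name): name is "scene" or "top" or "wrist"; returns a dict with "image" (384x512x3 uint8, blue, green, red), "intrinsics" (3x3 intrinsics, pixels), "k1" (the pictures are not rectified: a ray, as slopes to the right and down, at radius r is drawn at 1 + k1 r^2 times it, then the intrinsics apply), "camera_from_world" (4x4, takes a point from world to camera coordinates). Camera axes: x right, y down, z forward; pixel columns grow to the right and rows downward; lengths in m; the calibration is good to about 2 mm. A picture is of the moment at which its call begins. There is no depth.
A pose or a line that the arm cannot do raises bot.IKError and nothing moves.
- order.job_done(): hands the job in; it is judged then, once.
The state is a dict: "t": time; "qpos": joint angles; "qvel": joint speeds; "joint_efforts": joint torques, N m; "tcp_pos": TCP position; "tcp_rot": TCP orientation; "contact_force": force on the tool from outside, world axes, zero at the start; "torque": the same for the moment, N m; "finger_gap": opening from 0.0 (shut) to 1.0 (fully open); "grip_force": force on a finger pad.
Only numpy, scipy, OpenCV 4.12 (cv2) and the standard library are available. Lean on these libraries where they do the work, as an engineer would, in place of code of your own. Each camera call takes 0.05 s, during which the arm holds its last target. There are 200 camera calls.

## Working session

There is one attempt and no reset: what is moved stays moved. The work goes in short steps, each a Python script; the robot and the scene stay as the last script left them, time stands still between calls to the robot, and variables do not carry over. Pictures are saved under pics/ and viewed, at most 11 in all, crops included, and the job is handed in when it is done.

```bash
mkdir -p pics; cat > h.py <<'E'
import numpy as np, cv2
from workcell import bot, fingers, ik, sense, cams, order
def ray(c,uv):
    K=np.array(c["intrinsics"]);k=c["k1"]
    d=np.array([(uv[0]-K[0,2])/K[0,0],(uv[1]-K[1,2])/K[1,1]]);s=d.copy()
    for _ in range(20): s=d/(1+k*(s@s))
    T=np.array(c["camera_from_world"]);R=T[:3,:3]
    return -R.T@T[:3,3], R.T@np.array([s[0],s[1],1])
def onz(c,uv,z):
    o,d=ray(c,uv);return o+d*(z-o[2])/d[2]
def pix(c,p):
    T=np.array(c["camera_from_world"]);q=T[:3,:3]@p+T[:3,3];s=q[:2]/q[2];s=s*(1+c["k1"]*(s@s))
    K=np.array(c["intrinsics"]);return np.array([K[0,0]*s[0]+K[0,2],K[1,1]*s[1]+K[1,2]])
E
python3 - <<'E'
from h import *
import pickle
C={n:cams.capture(n) for n in("top","scene")}
pickle.dump(C,open("c0.pkl","wb"))
for n in C: cv2.imwrite(f"pics/{n}0.png",cv2.resize(C[n]["image"],(800,600),interpolation=cv2.INTER_CUBIC)); print(n,onz(C[n],(256,192),0).round(3),ray(C[n],(256,192))[0])
print(sense())
E
```

```text
top [ 0.598 -0.002  0.   ] [0.39030231 0.01140041 1.06627916]
scene [0.54 0.03 0.  ] [ 1.06197105 -0.05942132  0.85757746]
{'t': 0.1, 'qpos': array([ 5.52909370e+01,  1.64519036e+01,  9.04139474e+01, -7.98733153e-04,
        7.32594861e+01, -8.59706024e+00]), 'qvel': array([ 0.01696577, -0.13001062, -0.18252095, -0.06305895, -0.12674158,
       -0.10795664]), 'joint_efforts': array([ 1.70567277e-03, -4.07296264e+01, -2.93700796e+01, -7.32371927e-05,
        3.41201237e-03,  1.28917617e-05]), 'tcp_pos': array([0.29674832, 0.60560945, 0.23004879]), 'tcp_rot': array([-1.79875957e+02, -1.79801617e-02,  1.53888209e+02]), 'contact_force': array([-0.44795138,  1.12010466, -0.78755486]), 'torque': array([0.00810737, 0.02585275, 0.02608247]), 'grip_force': 0.0, 'finger_gap': 1.0008901215018016}
```

View pics/top0.png

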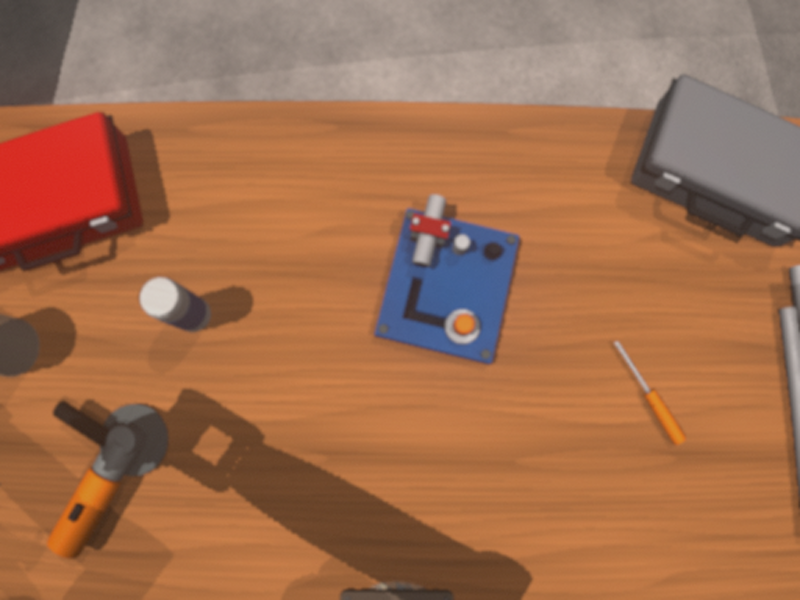

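View pics/scene0.png

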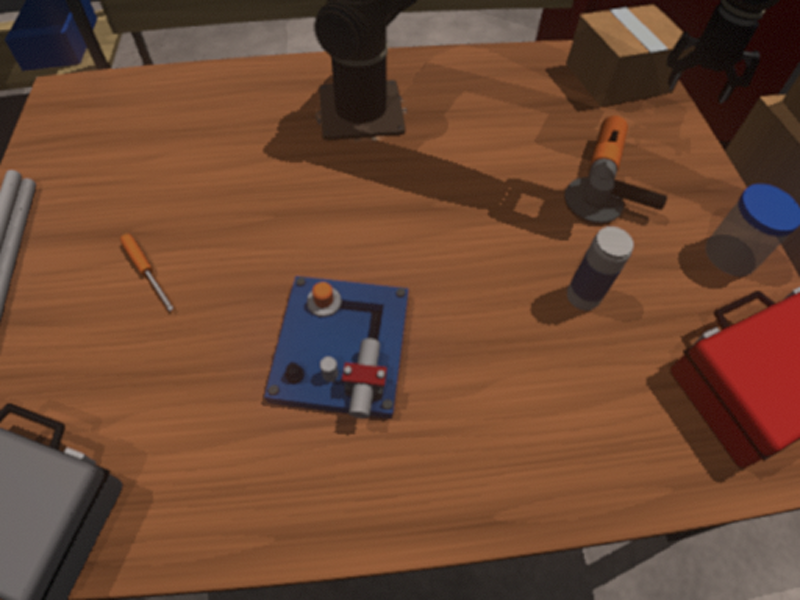

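The pictures show the jig in the middle of the bench. In the top view the plate is around (450,287), the stop knob is at (463,325), the slot corner is near (410,315), and the short leg runs up to (415,280). The socket is at (461,243) and the cap at (493,250), both off the path.

```bash
cat >> h.py <<'E'
def jig(c,zk=0.071):
    hsv=cv2.cvtColor(c["image"],cv2.COLOR_BGR2HSV)
    m=cv2.inRange(hsv,(100,110,50),(128,255,255))
    n,l,s,_=cv2.connectedComponentsWithStats(m);i=1+s[1:,4].argmax()
    ys,xs=np.where(l==i)
    P=np.array([onz(c,(x,y),.026)[:2] for x,y in zip(xs,ys)],np.float32)
    (cx,cy),(w,h),a=cv2.minAreaRect(P*1000)
    yaw=(a+45+10.7)%90-45-10.7
    o=cv2.inRange(hsv,(5,150,120),(20,255,255))
    return np.array([cx,cy])/1000,(w,h),a,yaw,s[i],o
def axes(yaw):
    a=np.radians(yaw);return np.array([np.cos(a),np.sin(a)]),np.array([-np.sin(a),np.cos(a)])
E
python3 - <<'E'
from h import *
import pickle
C=pickle.load(open("c0.pkl","rb"))
for n in C:
    c,wh,a,yaw,s,o=jig(C[n]);ex,ey=axes(yaw)
    print(n,c,wh,a,yaw,s)
    org=c-0.045*ex; print("origin",org)
    # stop: knob blob
    n_,l,st,ce=cv2.connectedComponentsWithStats(o)
    for i in range(1,n_):
        if 20<st[i,4]<600:
            p=onz(C[n],ce[i],.06)[:2]; d=p-org; print(ce[i],st[i,4],p,"jig",d@ex,d@ey)
    for q in [(410*.64,315*.64),(416*.64,280*.64)] if n=="top" else []:
        d=onz(C[n],q,.022)[:2]-org;print("slot",d@ex,d@ey)
E
```

```text
top [ 0.62253412 -0.08620804] (203.8709259033203, 233.95590209960938) 76.48236846923828 -13.51763153076173 [ 243  142   87   88 3809]
origin [ 0.57878071 -0.07568953]
[ 57.38934426 161.8442623 ] 244 [0.66553417 0.55119372] jig -0.062180341650520936 0.6297955047978777
[296.61864407 207.31355932] 118 [ 0.54588308 -0.10945468] jig -0.024093876158201515 -0.04051942597482635
[135.62227603 284.36319613] 413 [0.33882305 0.30872673] jig -0.32316557602632007 0.3176783755347739
slot -0.024908167260200505 0.051819243120842275
slot 0.03923686598573424 0.05660875704962178
scene [ 0.61931342 -0.11481902] (148.70327758789062, 233.60293579101562) 75.24479675292969 -14.755203247070323 [ 177  179   60   82 2312]
origin [ 0.57579739 -0.10335798]
[349.5  40.5] 30 [-0.06352663  0.4638029 ] jig -0.7626909857779877 0.3856282289661078
[406.36170213 116.06382979] 47 [0.34203874 0.54042867] jig -0.3900158163719048 0.5630204437811481
[338.10457516 131.30065359] 153 [0.38650837 0.2997055 ] jig -0.28570294311700173 0.3415616089228423
[205.92473118 185.70967742] 93 [ 0.54281824 -0.10969959] jig -0.030276446181309574 -0.01453192657078377
[483.33333333 194.        ] 21 [0.65028869 0.66333938] jig -0.1232351844681889 0.760386012298341
[471.18421053 199.47368421] 38 [0.66338564 0.61747598] jig -0.09888920199739232 0.7193707222539613
[ 12.93283582 270.76865672] 134 [ 0.74032432 -0.59477639] jig 0.28426053675535495 -0.4333094877058193
[ 50.25       286.16666667] 60 [ 0.78637137 -0.49181767] jig 0.302566550998328 -0.3220183375617232
```

```bash
python3 - <<'E'
from h import *
import pickle
org=np.array([.5788,-.0757]);ex,ey=axes(-13.5)
p=org-.02*ex-.02*ey
bot.reach([*p,0.25],[180,0,166.5]); fingers.move_gripper(0.0,40)
c=cams.capture("wrist");pickle.dump(c,open("w1.pkl","wb"))
cv2.imwrite("pics/w1.png",cv2.resize(c["image"],(800,600)))
s=sense();print(s["t"],s["tcp_pos"],s["tcp_rot"],s["finger_gap"],s["contact_force"])
E
```

```text
3.5417 [ 0.55468131 -0.09052479  0.24999486] [-1.79998202e+02 -7.98698682e-04  1.66497344e+02] -0.001986566379890646 [-0.69137333  0.35628105 -0.9944486 ]
```

View pics/w1.png

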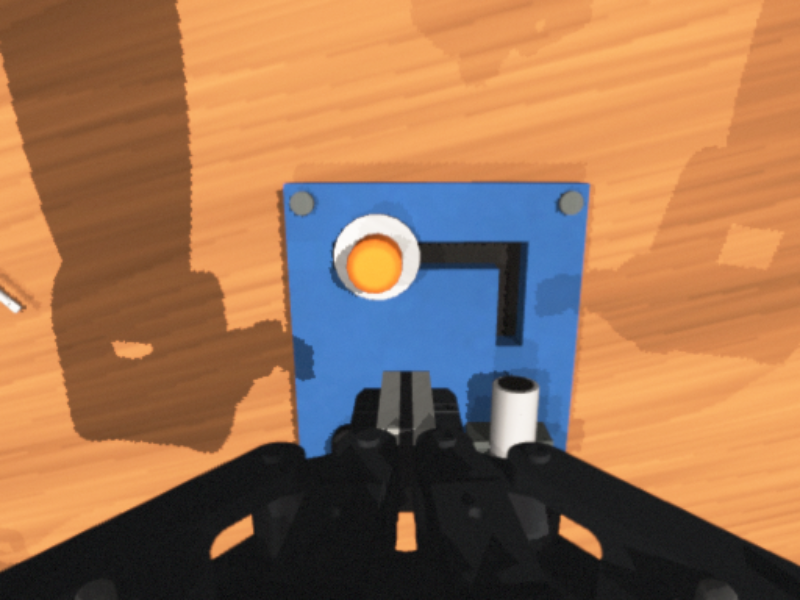

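The wrist view shows the plate's near corners at (285,183) and (588,183), the slot's outer corner at (527,242), the short leg's end at about (510,345) and the knob at (375,264). Next I convert these to positions.

```bash
python3 - <<'E'
from h import *
import pickle
c=pickle.load(open("w1.pkl","rb"))
f=lambda u,v,z:onz(c,((u+.5)*.64-.5,(v+.5)*.64-.5),z)[:2]
A,B=f(285,183,.026),f(588,183,.026)
O=f(527,242,.026);O2=f(523,345,.026)
d=A-B if (A-B)[1]>0 else B-A
yaw=np.degrees(np.arctan2(-d[0],d[1]));ex,ey=axes(yaw)
org=(A+B)/2+.075*ex
print("len",np.linalg.norm(d),"yaw",yaw,"org",org)
d2=O2-O;print("leg yaw",np.degrees(np.arctan2(d2[1],d2[0])))
for n,q in dict(slotcorner=O,end=O2,end2=f(497,345,.026)).items(): print(n,(q-org)@ex,(q-org)@ey)
hsv=cv2.cvtColor(c["image"],cv2.COLOR_BGR2HSV)
o=cv2.inRange(hsv[:220,180:300],(5,150,150),(22,255,255))
o[:120]=0;o[200:]=0
m=o.copy();n_,l,st,ce=cv2.connectedComponentsWithStats(m)
for i in range(1,n_):
    if st[i,4]>300:
        for z in(.055,.068):
            q=onz(c,ce[i]+[180,0],z)[:2];print(st[i],q,"knob",(q-org)@ex,(q-org)@ey)
T=np.array(c["camera_from_world"]);print("cam",-T[:3,:3].T@T[:3,3])
E
```

```text
len 0.20780708905248643 yaw -13.409860358220335 org [ 0.5807721  -0.07460483]
leg yaw -12.13875261730843
slotcorner -0.034215021286623744 0.0641925507739505
end 0.04269586494344261 0.06589909993879013
end2 0.04265398553860835 0.046504554632732044
[  42  150   35   38 1022] [ 0.5476094  -0.10956941] knob -0.024149732979241764 -0.04170224272600297
[  42  150   35   38 1022] [ 0.54535444 -0.10822309] knob -0.026655444083530752 -0.04091559515160753
cam [ 0.48883016 -0.07447553  0.39386643]
```

```bash
cat >> h.py <<'E'
ORG=np.array([.5806,-.0747]);YAW=-13.4;EX,EY=axes(YAW)
def W(x,y,z): return [*(ORG+x/1000*EX+y/1000*EY),z]
def J(p): d=np.array(p[:2])-ORG; return np.array([d@EX,d@EY])*1000
def F(f0):
    v=np.mean([(bot.hold(.01),sense()["contact_force"])[1] for _ in range(3)],0)-f0; return np.array([v[:2]@EX,v[:2]@EY,v[2]])
Z=.043
E
python3 - <<'E'
from h import *
bot.reach(W(-25,-88,.12),[180,0,180+YAW])
bot.move_l(W(-25,-88,Z),.12)
bot.hold(.2);f0=np.mean([(bot.hold(.02),sense()["contact_force"])[1] for _ in range(5)],0)
np.save("f0.npy",f0)
y=-88
while y<0:
    y+=4;bot.move_l(W(-25,y,Z),.06);f=F(f0)
    if y<-52 or abs(f).max()>9: print(y,f.round(1))
    if abs(f).max()>14: break
import pickle
c=cams.capture("wrist");pickle.dump(c,open("w2.pkl","wb"));cv2.imwrite("pics/w2.png",cv2.resize(c["image"],(800,600)))
print(sense()["t"],J(sense()["tcp_pos"]))
E
```

```text
-84 [-0.7  0.1  0.5]
-80 [-0.5  0.1  0.4]
-76 [-0.7  0.2  0.9]
-72 [-0.2 -0.4  0.4]
-68 [-0.1 -1.   0.6]
-64 [-0.1 -1.   1.3]
-60 [ 0.1 -1.5  1.5]
-56 [-0.1 -1.9  1.5]
11.35 [-24.97205496  -0.77574578]
```

View pics/w2.png

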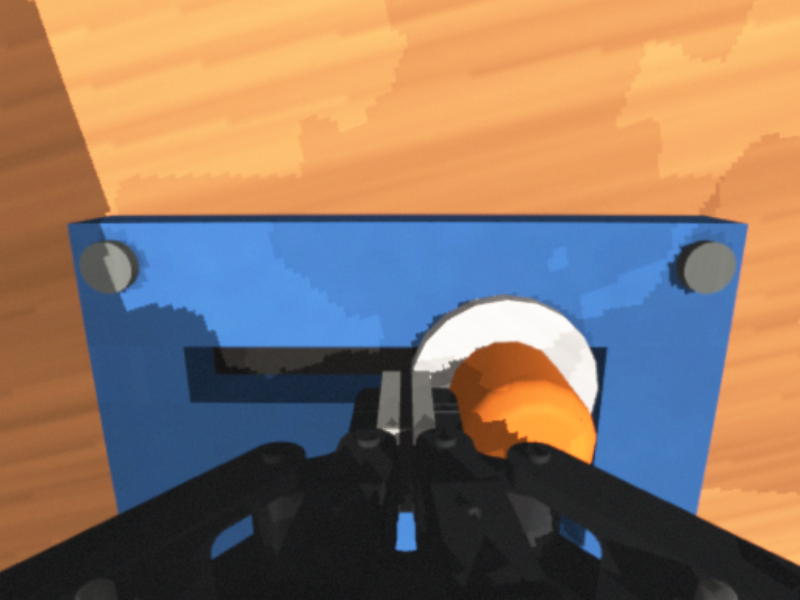

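The stop sits flat and is being pushed. Its flange spans columns 414–597 and the knob is against the right finger at about (470,390). I'll carry on to the corner wall, watching the force.

```bash
python3 - <<'E'
from h import *
import pickle
f0=np.load("f0.npy")
bot.move_l(W(-25,18,Z),.05)
y=18
while y<34:
    y+=1;bot.move_l(W(-25,y,Z),.04);f=F(f0);print(y,f.round(1))
    if -f[1]>8: break
y-=10;bot.move_l(W(-25,y,Z),.1)
bot.move_l(W(-40,y,.125),.2)
bot.move_l(W(-70,45,.2),.3)
c=cams.capture("wrist");pickle.dump(c,open("w3.pkl","wb"));cv2.imwrite("pics/w3.png",cv2.resize(c["image"],(800,600)))
print(sense()["t"])
hsv=cv2.cvtColor(c["image"],cv2.COLOR_BGR2HSV)
uv=pix(c,np.array(W(-25,55,.06)));print("exp",uv)
E
```

```text
19 [ -7.3 -26.7  23.7]
13.4417
exp [269.59184176 232.98669111]
```

View pics/w3.png

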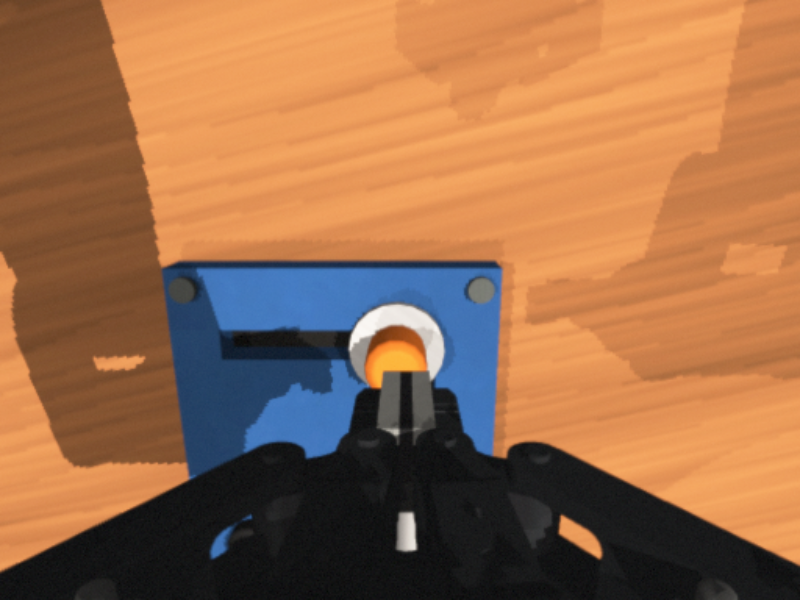

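```bash
python3 - <<'E'
from h import *
import pickle
for n,pts in dict(w2=[(414,375),(597,395)],w3=[(348,350),(445,350),(397,304)]).items():
    c=pickle.load(open(n+".pkl","rb"))
    print(n,[J(onz(c,((u+.5)*.64-.5,(v+.5)*.64-.5),.034)).round(1) for u,v in pts],"corners",[J(onz(c,((u+.5)*.64-.5,(v+.5)*.64-.5),.026)).round(1) for u,v in ([(70,225),(746,225)] if n=="w2" else [(165,267),(501,267)])])
E
```

```text
w2 [array([-27.7,   2.1]), array([-20.8,  60.7])] corners [array([ -74., -105.]), array([-74.3, 105.1])]
w3 [array([-24.1,   9.8]), array([-24.2,  70.5]), array([-54. ,  40.5])] corners [array([ -75.3, -103.1]), array([-75.5, 104.4])]
```

The stop sits at y≈40 mm, so it was dragged back a little. The upright finger's wider upper part was hitting the knob high up, which tips the stop. I'll redo the push with the tool leaned back, so that only the tips touch low on the knob.

```bash
cat >> h.py <<'E'
from scipy.spatial.transform import Rotation as Rn
def lean(d,deg):  # tips lead along world dir d
    R0=Rn.from_euler("xyz",[180,0,180+YAW],degrees=True)
    ax=np.cross([0,0,-1],[*d,0]); return list((Rn.from_rotvec(ax*np.radians(deg))*R0).as_euler("xyz",degrees=True))
E
python3 - <<'E'
from h import *
import pickle
o=lean(EY,25);print(o)
bot.reach(W(-25,-12,.1),o)
bot.move_l(W(-25,-12,.0405),.12)
bot.hold(.15);f0=np.mean([(bot.hold(.02),sense()["contact_force"])[1] for _ in range(4)],0)
y=-12
bot.move_l(W(-25,6,.0405),.08);y=6
while y<36:
    y+=1.5;bot.move_l(W(-25,y,.0405),.06);f=F(f0);print(y,f.round(1))
    if abs(f).max()>9: break
c=cams.capture("wrist");pickle.dump(c,open("w4.pkl","wb"));cv2.imwrite("pics/w4.png",cv2.resize(c["image"],(800,600)))
s=sense();print(s["t"],J(s["tcp_pos"]),s["tcp_pos"][2],f0)
E
```

```text
[np.float64(155.0), np.float64(0.0), np.float64(166.6)]
7.5 [-1.4 -1.1  0.9]
9.0 [-0.4 -1.1  0.3]
10.5 [-0.2 -1.3  0.1]
12.0 [-0.3 -1.   0.4]
13.5 [-0.5 -1.3  0.7]
15.0 [-0.3 -2.3 -0. ]
16.5 [-0.2 -3.2 -0. ]
18.0 [ 0.1 -3.   0. ]
19.5 [ 0.3 -2.6  0.2]
21.0 [ 0.  -2.9 -0.4]
22.5 [-0.1 -2.5  0.2]
24.0 [ 0.1 -3.1  0.1]
25.5 [-0.  -2.8 -0.2]
27.0 [-0.3 -2.8 -0.9]
28.5 [ 0.2 -3.2  0.2]
30.0 [ 0.2 -2.1  0.6]
31.5 [ 0.2 -3.7  0.6]
33.0 [-1.4 -8.5  2.5]
34.5 [ -3.3 -12.1   4.5]
20.5417 [-24.42679726  32.17956785] 0.0410201908639823 [ 0.83501168  0.73108219 -0.27343993]
```

View pics/w4.png

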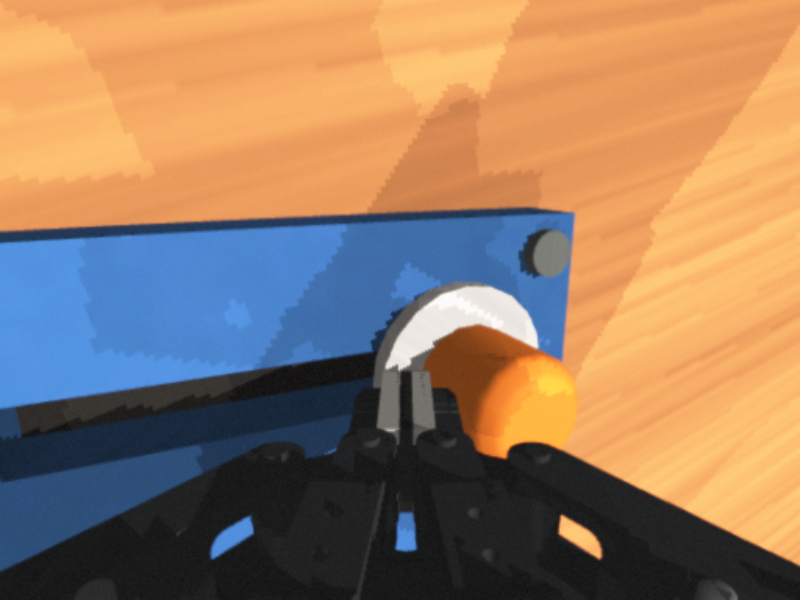

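The contact is now low on the knob, the stop is flat and it is at the corner wall: force rising, knob right of the tips at about (500,400). Now I go round to the near side and push along the short leg.

```bash
python3 - <<'E'
from h import *
import pickle
bot.move_l(W(-25,8,.0405),.12);bot.move_l(W(-60,0,.1),.2)
o=lean(EX,20);z=.0415
bot.reach(W(-85,55.5,.1),o);bot.move_l(W(-85,55.5,z),.12)
bot.hold(.15);f0=np.mean([(bot.hold(.02),sense()["contact_force"])[1] for _ in range(4)],0)
x=-85
bot.move_l(W(-62,55.5,z),.1);x=-62
while x<14:
    x+=4 if x<-4 else 1;bot.move_l(W(x,55.5,z),.06);f=F(f0);print(x,f.round(1))
    if abs(f).max()>9: break
c=cams.capture("wrist");pickle.dump(c,open("w5.pkl","wb"));cv2.imwrite("pics/w5.png",cv2.resize(c["image"],(800,600)))
s=sense();print(s["t"],J(s["tcp_pos"]),s["tcp_pos"][2],f0)
E
```

```text
-58 [0.2 0.1 0.3]
-54 [ 0.1 -1.   0.2]
-50 [-0.9 -0.9  0.7]
-46 [-0.8 -0.6 -0.9]
-42 [-1.4 -0.9 -0.8]
-38 [-1.1 -0.4 -0.7]
-34 [-0.6 -0.4 -0.9]
-30 [-0.9 -0.3 -0.5]
-26 [-0.6 -0.3 -0.2]
-22 [-0.4 -0.1 -0.6]
-18 [-0.8 -0.5 -0.4]
-14 [-1.  -0.2 -0.1]
-10 [-0.3 -0.2 -0.3]
-6 [-0.8 -0.4 -0.1]
-2 [-0.7 -0.7 -0. ]
-1 [-3.5 -0.4  1.5]
0 [-2.3  0.1  0.6]
1 [-2.   0.4  0.2]
2 [-1.6 -0.2 -0. ]
3 [-1.9 -0.5 -0.5]
4 [-1.7  0.2  0.1]
5 [-1.2 -0.4 -0.2]
6 [-1.9 -0.5 -0.2]
7 [-1.8 -0.5 -0.4]
8 [-3.5 -0.4  0.8]
9 [-7.8 -0.4  4.7]
10 [-11.5  -0.9   8.5]
30.7333 [ 8.13134912 55.55655853] 0.041178760617838275 [-0.08432353  0.38206948 -0.30821963]
```

View pics/w5.png

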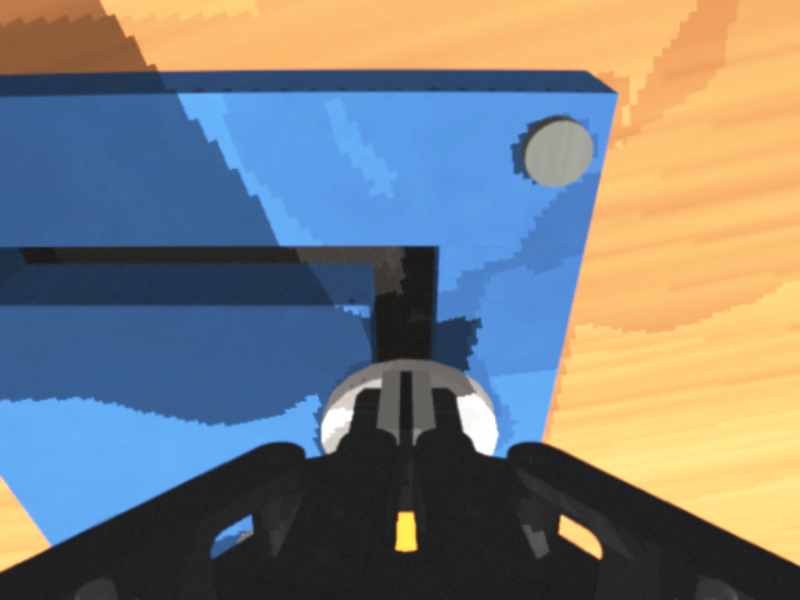

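The stop is now in the short leg: flange front at (408,360), and the force rises where the closed end should be. I'll back off and check.

```bash
python3 - <<'E'
from h import *
import pickle
bot.move_l(W(2,55.5,.0415),.06);bot.move_l(W(-50,55.5,.0415),.15)
bot.move_l(W(-50,-10,.2),.25,[180,0,180+YAW])
c=cams.capture("wrist");pickle.dump(c,open("w6.pkl","wb"));cv2.imwrite("pics/w6.png",cv2.resize(c["image"],(800,600)))
print(sense()["t"])
E
```

```text
32.4
```

View pics/w6.png

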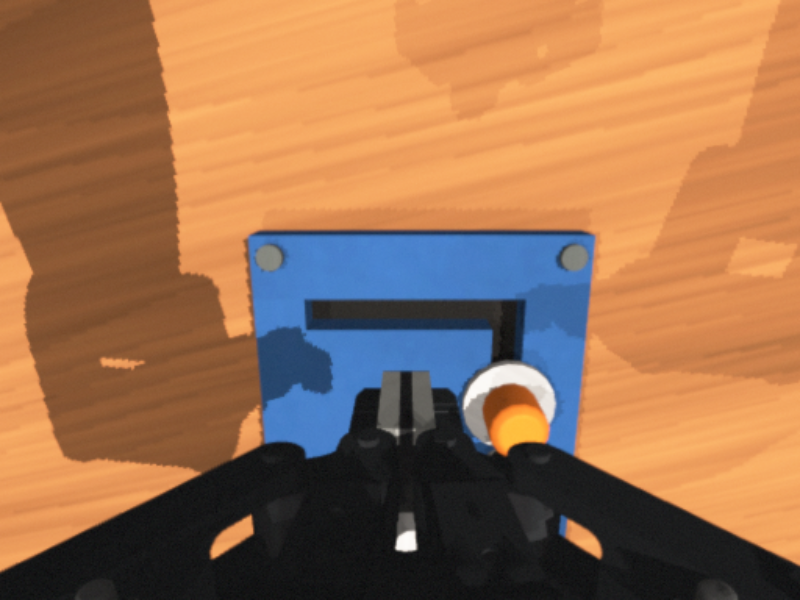

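The stop is flat in the short leg, with the flange's front edge at (510,362) and the knob at (520,430). Measuring that, plus one closer view.

```bash
python3 - <<'E'
from h import *
import pickle
c=pickle.load(open("w6.pkl","rb"))
g=lambda c,u,v,z:J(onz(c,((u+.5)*.64-.5,(v+.5)*.64-.5),z)).round(1)
print("front",g(c,510,362,.034),"L",g(c,462,403,.034),"R",g(c,556,403,.034),"edge",g(c,248,236,.026),g(c,593,236,.026),"slot",g(c,526,300,.026))
bot.move_l(W(45,20,.28),.3)
c=cams.capture("wrist");pickle.dump(c,open("w7.pkl","wb"));cv2.imwrite("pics/w7.png",cv2.resize(c["image"],(800,600)))
t=cams.capture("top");pickle.dump(t,open("t7.pkl","wb"))
print(sense()["t"])
E
```

```text
front [ 4.1 56.1] L [32.4 26.7] R [32.6 87.6] edge [ -74.2 -105.2] [-74.4 104. ] slot [-34.2  65.6]
33.075
```

View pics/w7.png

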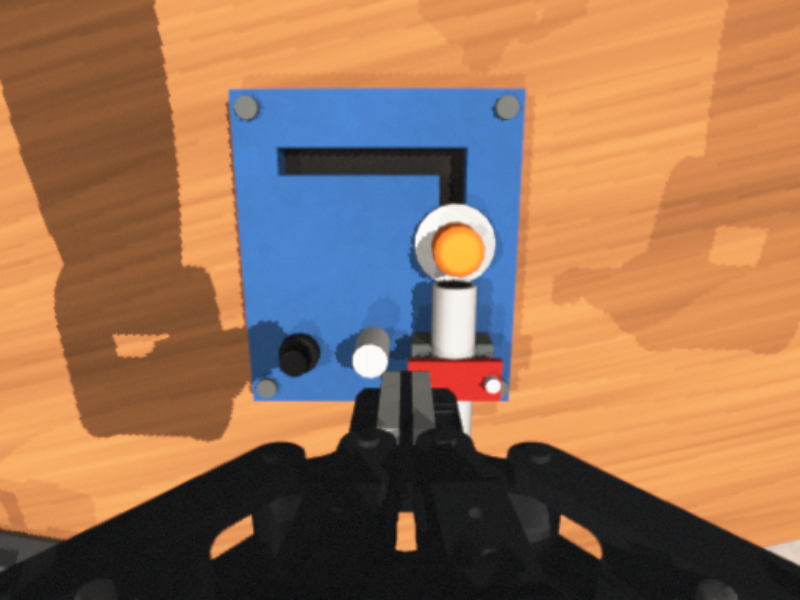

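```bash
python3 - <<'E'
from h import *
import pickle
c=pickle.load(open("w7.pkl","rb"));im=c["image"]
g=lambda u,v,z:J(onz(c,((u+.5)*.64-.5,(v+.5)*.64-.5),z)).round(1)
print("edges",g(230,89,.026),g(524,89,.026),"far",g(253,401,.026),"slot",g(467,148,.026),g(278,148,.026),"front",g(455,204,.034))
hsv=cv2.cvtColor(im,cv2.COLOR_BGR2HSV);o=cv2.inRange(hsv,(5,150,120),(24,255,255))
m=np.zeros_like(o);m[135:185,268:318]=o[135:185,268:318]
ys,xs=np.where(m>0);(u,v),r=cv2.minEnclosingCircle(np.float32(np.c_[xs,ys]));print("knob",u,v,r,J(onz(c,(u,v),.068)),J(onz(c,(u,v),.071)))
print("tube top edge",g(455,287,.07),"tube front mid", g(455,283,.056))
cv2.imwrite("pics/w7c.png",cv2.resize(im[120:240,250:330],None,fx=5,fy=5,interpolation=cv2.INTER_NEAREST))
E
```

```text
edges [ -74.8 -104. ] [-74.7 104. ] far [ 165.9 -105.4] slot [-34.3  64.8] [-34.3 -72.1] front [ 5.2 56.4]
knob 292.4166564941406 159.4166717529297 17.219682693481445 [33.01483835 55.49258195] [32.53518427 55.19610556]
tube top edge [58.8 54.5] tube front mid [59.1 55.8]
```

View pics/w7c.png

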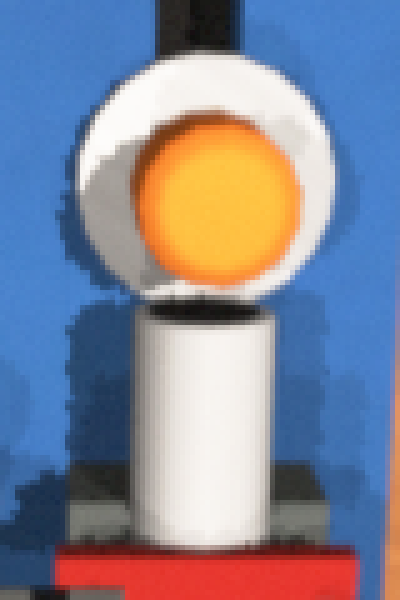

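The views put the stop at 34–35 mm of 35. There is time for a gentle confirming push to the same place.

```bash
python3 - <<'E'
from h import *
o=lean(EX,20);z=.0405
bot.reach(W(-45,55,.12),o);bot.move_l(W(-35,55,z),.2)
f0=np.mean([(bot.hold(.01),sense()["contact_force"])[1] for _ in range(4)],0)
bot.move_l(W(1,55,z),.12)
for x in np.arange(2,11.5,1):
    bot.move_l(W(x,55,z),.06);f=F(f0);print(x,f.round(1),J(sense()["tcp_pos"])[0].round(1))
    if abs(f).max()>8: break
bot.move_l(W(4,55,z),.06);bot.move_l(W(-50,55,z),.2)
bot.move_l(W(-60,-10,.25),.3,[180,0,180+YAW])
bot.move_l(W(45,20,.28),.35)
c=cams.capture("wrist");print(sense()["t"])
cv2.imwrite("pics/w8.png",cv2.resize(c["image"],(800,600)))
hsv=cv2.cvtColor(c["image"],cv2.COLOR_BGR2HSV);q=cv2.inRange(hsv,(5,150,120),(24,255,255))
m=np.zeros_like(q);m[135:185,268:318]=q[135:185,268:318]
ys,xs=np.where(m>0);(u,v),r=cv2.minEnclosingCircle(np.float32(np.c_[xs,ys]));print("knob",u,v,r,J(onz(c,(u,v),.068)))
E
```

```text
2.0 [ 0.   0.4 -0.3] 1.4
3.0 [-0.2  0.7 -0.5] 3.0
4.0 [-0.9 -0.4 -0.3] 4.1
5.0 [-0.   0.5 -0.5] 5.1
6.0 [-0.6 -0.2 -0.2] 6.0
7.0 [-0.5  0.6 -0.1] 7.1
8.0 [-1.6  0.1  0.7] 7.7
9.0 [-5.4 -0.2  3.7] 7.9
10.0 [-9.5  0.   6.3] 8.0
39.4417
knob 292.0 159.0 17.204750061035156 [33.19838875 55.39343028]
```

View pics/w8.png

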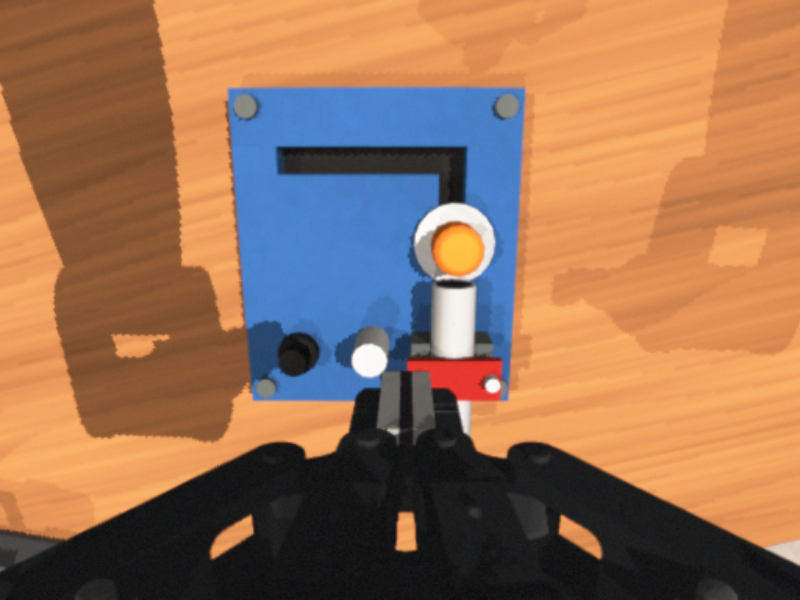

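The push met the wall at the same place and the stop did not move. It sits flat and home at (458,250), with the socket and cap where they were and the arm clear.

```bash
python3 -c "
from workcell import order;print(order.job_done())"
```

```text
the job is handed in; nothing more can be done
None
```

The stop was pushed along the long leg to the corner, then round into the short leg to its closed end, where it sits flat in front of the tube; the arm finished clear and the job was handed in at about 39.4 s, but one long-leg push pressed too high on the knob (about 27 N), may have tipped the stop slightly and dragged it back about 10 mm before I redid it with a lower push.

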